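Unbox the biscuit tortoise for painting

ROBOT

A 6-joint arm with a two-finger parallel gripper is mounted at the origin on the work surface. World frame = base frame: x ahead of the robot, y to its left, z up, the work surface at z = 0. Lengths are in m, angles in rad, forces in N, time in s.
With the tool pointing down it reaches from about 0.275 to 0.725 m from the base axis. Payload 15.9 kg.
Tool frame: the origin (TCP) lies midway between the tips of the shut fingers; the grasp point (between the pads) lies 19 mm behind it (r.pinch_z is the distance from the TCP to the grasp point, in m); z points along the fingers, y is the direction in which the jaws open and shut (so a half turn about z gives the same grasp; the last joint's range is limited). The gripper opens to 85 mm and grips with 20 to 120 N. Pads are 22 mm wide; open, the fingers measure 114 mm over their backs; the gripper's body (76 mm by 85 mm) begins 54 mm behind the grasp point. The pads swing forward as they close: fully open they stand 13 mm farther back than shut.
Start: joints at [1.331, 0.213, -0.034, 1.323, 0, 1.571], TCP at [0.119, 0.486, 0.231] pointing down, gripper open.
Joint ranges: [-2.98, 2.98], [-0.74, 1.72], [-1.14, 1.35], [-2.1, 2.04], [-1.57, 1.44], [-3.14, 3.14]. Speed limits (rad/s): [1.89, 1.89, 2.39, 2.57, 3.14, 3.14].

INTERFACE

Orientations are given as a unit quaternion [w, x, y, z].
In Python, from bench import monitor, camera, job, r gives the robot as it stands.
- The arm moves only by the tool step_arm, never from a script. Its argument "targets" is one flat list of numbers, 5 for each row, row after row: the shift along the world's x, y, z in mm, then the turn about the world's z in degrees, then the closure, from 0 (fully open) to 1 (shut). A call has 1 to 5 rows; each row shifts and turns the pose as measured when the row begins; what a row does not reach is not made up. A row lasts 1/10 s, in which the tool goes at most 50 mm and 8.59 degrees, less where a joint would pass 70% of its speed; a pose out of reach is approached as far as the arm can. A call with a gripper value outside its range is refused whole. The fingers move at their own pace and stop on an object; the grip force is fixed at half the most. Time passes only in rows, so rows that do not move let the fingers close. It gives the time, the measured TCP pose, the force and the opening at its end, in the units of the state.
- monitor.observe(): the state, without advancing time (a new reading comes with each control period).
- camera(name): name is "scene" or "side" or "wrist"; returns a dict with "frame" (400x640x3 uint8, red, green, blue), "z_map" (400x640 float32, m along the optical axis (not along the pixel's ray), 0 where there is no reading), "K" (3x3 intrinsics, pixels), "extrinsics" (4x4, takes a point from camera to world coordinates). Camera axes: x right, y up, looking along -z (the intrinsics and any distortion apply to the point x, -y, -z); pixel columns grow to the right and rows downward; lengths in m; the calibration is good to about 2 mm. A picture is of the moment at which its call begins.
- job.hand_in(): hands the job in, once; it reports no verdict.
The state is a dict: "t": time; "q": joint angles; "joint_velocities": joint speeds; "effort": joint torques, N m; "position": TCP position; "tool_rot": TCP orientation; "force": force on the tool from outside, world axes, zero at the start; "moment": the same for the moment, N m; "finger_gap": opening from 0.0 (shut) to 1.0 (fully open).
Only numpy, scipy, OpenCV 4.12 (cv2) and the standard library are available. Lean on these libraries where they do the work, as an engineer would, in place of code of your own. Each camera call takes 0.05 s, during which the arm holds its last target. There are 200 camera calls.

TASK

Slide the lid of the wooden box on the sloping stand sideways along its grooves until it is right out, and lay it flat on the bare bench with its pull upward. Then lift the unpainted clay tortoise out of the box and gently stand it on its feet in the middle of the banding wheel, ready for painting. Do not disturb the other things on the bench.

Things in the scene. Friction and masses are not known exactly. Their poses are not given: they have to be found in the camera images.
- box: Open-topped plywood box, 168 (x) x 190 (y) x 78 mm outside, fixed, tilted 30 degrees. Origin: centre of its underside. x points up the slope, y level along the long side (the way the lid slides out, +y), z square to the slope, out of the mouth. Inside 144 (x) by 170 mm (y), floor at z 8 mm, long walls up to z 78 mm. The -y end wall is full height, the +y one only 61 mm high: the lid passes over it.
- groove (a point): Middle of the box's mouth at the level of the grooves' lower faces, z = 63 mm in the box's frame, same for both grooves. The grooves run along the box's y in both long walls, 7 mm deep and 8.5 mm high. The lid is clear of them when its origin is more than 184 mm along the box's +y from the box's origin.
- stand: Pine stand that carries the box, heavy, does not move: footprint 204 (x) x 236 mm (y), a board sloping down to its front (-x, towards the robot), no part above the box's rim. Origin: centre of its footprint on the bench; z up. The bench in front (about 0.45 m ahead of the robot base), between the stand and the banding wheel, is bare.
- lid: Loose wooden sliding lid, 154.6 (x) x 178 (y) x 6 mm, 150 g, with about 2 mm play in the grooves. At the start in the grooves, home or up to 30 mm open, axes parallel to the box's. On the middle of its upper face is a darker bar to pull by, 70 mm long (x), 16 mm wide (y), 20 mm high (z 6 to 26 mm). Origin: centre of the lid's underside, z out of its upper face.
- tortoise: The terracotta clay tortoise in the box, on its feet, 180 g, fragile: 91 mm long (x, to the head), 58 mm wide (y) with flat flanks 50 mm long from z 12 to 36 mm, 51 mm high. Origin: under its middle at the soles; z up through the shell. It lies along the box (its x within a few degrees of the box's +y) at the middle of the box's width, feet between two floor strips 8 mm high and wide, 40 mm free beside each flank.
- wheel: Banding wheel (small metal turntable) on the bench: 180 mm round aluminium head with its top 90 mm above the bench, on a dark flared foot 124 mm across. The head turns freely. Origin: centre of the foot's underside.
- wheel_top (a point): Centre of the top of the banding wheel's head, 90 mm above the bench.
- tortoise_b: Another clay tortoise of the same kind, standing on a white tile with a blue edge (150 x 240 x 10 mm) towards the back of the bench; bystander.
- tortoise_c: The third clay tortoise, on the same tile; bystander.
- jar_blue: White paint jar with a blue label, 60 mm across, 85 mm high, at the back left; bystander. Origin under its centre.
- jar_green: White paint jar with a green label, same size; bystander.
- jar_yellow: White paint jar with a yellow label, same size; bystander.
- water_pot: White plastic water pot, 84 mm across, 95 mm high, on the left; bystander.

How it is judged:
On the way, in this order (a step that is already met when the one before it is completed fails the run):
1. the lid has been slid out of its grooves, clear of the box's open end (y of lid in the frame of box above 0.184 m), for 0.1 s.
2. the lid lies flat on the bench, pull upward, let go (height (world z) of lid below 0.008 m and angle between lid's own z axis and vertical below 0.06 rad and linear speed of lid below 0.03 m/s and contact force between lid and the fingers below 0.1 N), for 0.2 s.
3. the tortoise has been lifted out of the box (z of tortoise in the frame of box above 0.085 m), for 0.1 s.
At the end, for the whole second after the job is handed in: The tortoise stands at rest on its feet on the banding wheel's head, level within 4.5 degrees, its middle within 25 mm of the wheel's centre; the lid lies at rest flat on the bench (within 3.5 degrees, underside within 8 mm of the bench top), pull upward, everything let go (height (world z) of lid below 0.008 m and angle between lid's own z axis and vertical below 0.06 rad and linear speed of each of lid, tortoise below 0.03 m/s and horizontal distance between tortoise and wheel_top below 0.025 m and z of tortoise in the frame of wheel_top between -0.004 and 0.004 m and angle between tortoise's own z axis and vertical below 0.08 rad); the robot touches nothing.
It fails at once if another thing on the bench is moved by more than 30 mm (distance of any of tortoise_b, tortoise_c, jar_blue, jar_green, jar_yellow, water_pot from where it was at the start of the episode above 0.03 m).
It fails at once if the tortoise is banged down on the banding wheel (over 40 N) (contact force between tortoise and wheel above 40 N).
It fails at once if the tortoise is tipped over (more than 70 degrees from upright) (angle between tortoise's own z axis and vertical above 1.22 rad).
It also fails if it takes over 69 s, if anything falls off the work surface, if the arm or the gripper's body presses on something with over 40 N, if the wrist force passes 120 N, or if a joint passes its speed limit or range.

## Working session

There is one attempt and no reset: what is moved stays moved. The work goes in short steps, Python scripts to look and compute and a tool call to move; the robot and the scene stay as the last step left them, time stands still between calls to the robot, and variables do not carry over. Pictures are saved under pics/ and viewed, about 8 in all and at most 12, crops included, and the job is handed in when it is done.

Besides the shell and the picture viewer there is one more tool, called after "Request:" as name(argument=value, ...) on one line, values as JSON. step_arm: Moves the arm, as the interface text tells. Its arguments: {"type":"object","properties":{"targets":{"type":"array"}},"required":["targets"]}

```bash
ls; mkdir -p pics
python3 - <<'E'
from bench import monitor,camera,job,r
import cv2,numpy as np
print(monitor.observe(), r.pinch_z)
for n in ("scene","side"):
    c=camera(n); cv2.imwrite(f"pics/{n}0.png",c["frame"][:,:,::-1]); np.savez(f"{n}0.npz",**c)
    print(n,c["K"].tolist(),c["extrinsics"].round(4).tolist(),(c["z_map"]>0).mean())
E
```

```text
pics
{'t': 0.0, 'q': array([ 1.33098539e+00,  2.13405150e-01, -3.50449688e-02,  1.32352853e+00,
       -9.36754724e-06,  1.57083259e+00]), 'joint_velocities': array([-0.00051705, -0.00158342,  0.00062627,  0.00036988,  0.00279617,
       -0.00073315]), 'effort': array([-3.68796755e-04, -6.86160564e+01,  4.87116265e+01,  1.73659413e-02,
       -1.04597802e-04,  3.36679864e-05]), 'position': array([0.11867964, 0.48535246, 0.2307973 ]), 'tool_rot': array([-6.60527076e-05,  1.19636332e-01,  9.92817606e-01, -5.87476204e-04]), 'force': array([ 0.4000615 , -0.32332697,  0.13864631]), 'moment': array([-0.00637712, -0.00562446,  0.0195407 ]), 'finger_gap': 0.9994469419978612} 0.0187
scene [[507.3914641993444, 0.0, 312.34215356882254], [0.0, 507.3914641993444, 200.4706910305899], [0.0, 0.0, 1.0]] [[-0.3912, -0.7486, 0.5353, 1.2399], [0.9202, -0.3266, 0.2157, 0.3601], [0.0134, 0.577, 0.8166, 1.0662], [0.0, 0.0, 0.0, 1.0]] 0.9958203125
side [[510.29380539379963, 0.0, 322.0061435024275], [0.0, 510.29380539379963, 192.7094091413593], [0.0, 0.0, 1.0]] [[0.8346, 0.2909, -0.4679, 0.0645], [-0.5509, 0.4381, -0.7103, -0.715], [-0.0016, 0.8505, 0.5259, 0.7217], [0.0, 0.0, 0.0, 1.0]] 0.99598046875
```

View pics/scene0.png

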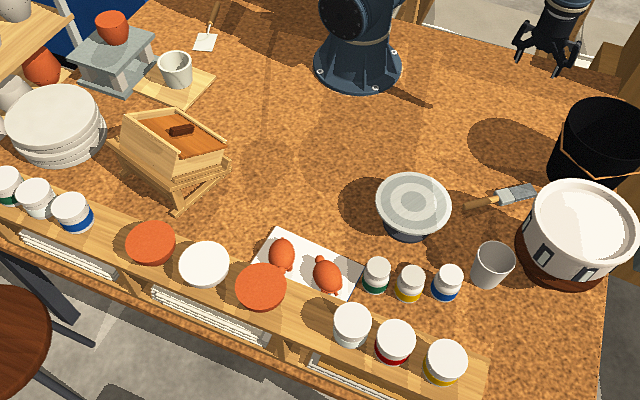

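View pics/side0.png

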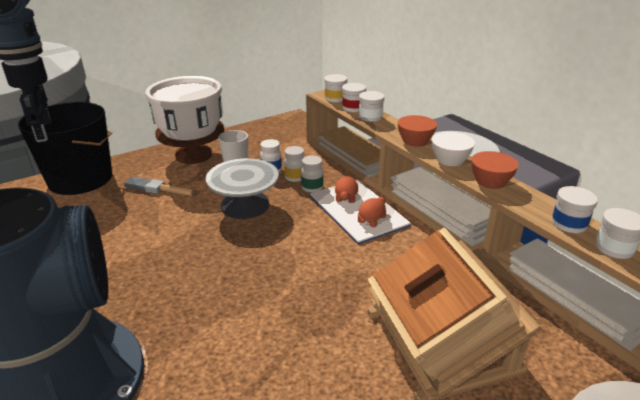

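The scene view shows the box at about (175,150) with the orange lid and its dark pull at (182,130), and the wheel head centred at (413,203). In the side view the pull is at (425,279), the wheel head at (242,178), and bare bench lies between. Next I'll measure the lid, pull and wheel.

```bash
cat > h.py <<'E'
import numpy as np,cv2
def load(n): return dict(np.load(n))
def cloud(c):
    K,E,z=c["K"],c["extrinsics"],c["z_map"]
    v,u=np.mgrid[:400,:640]
    p=np.stack([(u-K[0,2])/K[0,0]*z,-(v-K[1,2])/K[1,1]*z,-z],-1)
    return p@E[:3,:3].T+E[:3,3]
def ray(c,u,v):
    K,E=c["K"],c["extrinsics"]
    d=E[:3,:3]@np.array([(u-K[0,2])/K[0,0],-(v-K[1,2])/K[1,1],-1.]); return E[:3,3],d
def onz(c,u,v,z):
    o,d=ray(c,u,v); return o+d*(z-o[2])/d[2]
def cross(c1,p1,c2,p2):
    o1,d1=ray(c1,*p1);o2,d2=ray(c2,*p2)
    t=np.linalg.lstsq(np.stack([d1,-d2],1),o2-o1,rcond=None)[0]
    a,b=o1+d1*t[0],o2+d2*t[1]; return (a+b)/2,np.linalg.norm(a-b)
E
python3 - <<'E'
from h import *
S,D=load("scene0.npz"),load("side0.npz")
for n,c,lid,bar,wh in(("scene",S,(200,140),(182,130),(413,203)),("side",D,(430,315),(425,279),(242,178))):
    hsv=cv2.cvtColor(c["frame"],cv2.COLOR_RGB2HSV);P=cloud(c)
    print(n,"lid hsv",hsv[lid[1],lid[0]],"bar",hsv[bar[1],bar[0]],"wheel",hsv[wh[1],wh[0]],P[lid[1],lid[0]],P[bar[1],bar[0]],P[wh[1],wh[0]])
    # wheel: points with z 80..100mm, connected
    m=((P[...,2]>.082)&(P[...,2]<.1)&(hsv[...,1]<70)).astype(np.uint8)
    k,l=cv2.connectedComponents(m); w=l==l[wh[1],wh[0]]
    cn=max(cv2.findContours(w.astype(np.uint8),0,1)[0],key=len)[:,0]
    q=np.array([onz(c,u,v,.09) for u,v in cn]); (cx,cy),rr=cv2.minEnclosingCircle((q[:,:2]*1000).astype(np.float32))
    print("wheel z",np.median(P[w][:,2]),"c",cx,cy,"r",rr)
    # lid plane: connected with similar colour
    h=hsv.astype(int)
    L0=P[lid[1],lid[0]]
    near=np.linalg.norm(P-L0,axis=-1)<.16
    seed=cv2.medianBlur(c["frame"],3)
    lab=cv2.cvtColor(seed,cv2.COLOR_RGB2LAB).astype(int); d=np.linalg.norm(lab[...,1:]-lab[lid[1],lid[0],1:],axis=-1)
    m=(near&(d<14)).astype(np.uint8)
    k,l=cv2.connectedComponents(m); m=l==l[lid[1],lid[0]]
    q=P[m]; c0=np.median(q,0)
    for _ in range(3):
        nn=np.linalg.svd(q-q.mean(0),full_matrices=False)[2][2]; nn*=np.sign(nn[2]); e=(q-q.mean(0))@nn; q=q[abs(e)<.004]
    print("lid n",m.sum(),len(q),"mean",q.mean(0),"normal",nn,"tilt",np.degrees(np.arccos(nn[2])))
    # bar: points 6..30 mm over plane and dark
    hh=(P-q.mean(0))@nn
    b=near&(hh>.012)&(hh<.03)&(hsv[...,2]<130)
    k,l,st,ce=cv2.connectedComponentsWithStats(b.astype(np.uint8)); i=1+st[1:,4].argmax(); B=P[l==i]
    t=B[hh[l==i]>.016]; 
    print("bar px",ce[i],len(B),"h pct",np.percentile(hh[l==i],[5,50,95]),"top mean",t.mean(0))
    x=np.cross([0,0,1],nn); x/=np.linalg.norm(x) # level
    up=np.cross(nn,x)
    print("level",x,"up",up,"bar ext", np.ptp(t@up),np.ptp(t@x))
E
python3 - <<'E'
import cv2
a=cv2.imread("pics/scene0.png")[90:220,90:250];b=cv2.imread("pics/side0.png")[220:400,350:550]
import numpy as np
A=cv2.resize(a,None,fx=2.5,fy=2.5,interpolation=2);B=cv2.resize(b,None,fx=1.9,fy=1.9,interpolation=2)
h=max(A.shape[0],B.shape[0]);f=lambda x:cv2.copyMakeBorder(x,0,h-x.shape[0],0,0,0)
cv2.imwrite("pics/crop1.png",np.hstack([f(A),f(B)]))
E
```

```text
scene lid hsv [ 15 190 223] bar [ 11 186  96] wheel [ 36  22 186] [ 0.56485936 -0.21509615  0.1240659 ] [ 0.57393628 -0.25474269  0.15171145] [0.51245345 0.32243264 0.09088599]
wheel z 0.09042256151401279 c 508.7644348144531 321.4726867675781 r 91.87257385253906
lid n 1660 1144 mean [ 0.58429503 -0.25841446  0.13992833] normal [-0.49421578  0.14291396  0.85751173] tilt 30.961662641768903
bar px [181.83703704 128.08888889] 135 h pct [0.01273407 0.01894748 0.0216938 ] top mean [ 0.56659777 -0.2585067   0.15250158]
level [-0.27779173 -0.96064133  0.        ] up [ 0.8237612  -0.23820966  0.51446442] bar ext 0.07314424795415686 0.01846225314874006
side lid hsv [ 13 159 207] bar [  9 163  80] wheel [ 23  14 165] [ 0.5367517  -0.31345554  0.12181862] [ 0.56239889 -0.26976013  0.15343712] [0.49912413 0.30334521 0.09110729]
wheel z 0.09028897740225361 c 507.02362060546875 313.39031982421875 r 95.6299819946289
lid n 5966 5912 mean [ 0.57125185 -0.27390981  0.13420468] normal [-0.48166679  0.13625808  0.86569674] tilt 30.037640969906807
bar px [423.78606965 278.62686567] 402 h pct [0.01334785 0.01917882 0.02135892] top mean [ 0.56352293 -0.26437311  0.15082676]
level [-0.27220648 -0.96223886  0.        ] up [ 0.83300705 -0.23564826  0.50056884] bar ext 0.06845450161911915 0.018386938129667324
```

View pics/crop1.png

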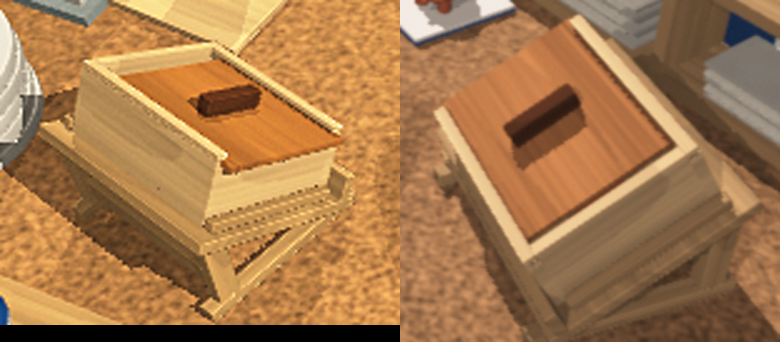

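The lid plane tilts 30.0° and the box yaw is about -15.8°. The pull's top centre is near (0.565,-0.262,0.152), and the wheel centre near (0.508,0.317) with its top at 0.090, which agrees with the text. I'll raise the arm and travel above the pull.

Request:
step_arm(targets=[10, -20, 40, 0, 0, 25, -40, 20, -1, 0, 26, -43, 10, -1, 0, 26, -43, 0, 0, 0, 26, -43, 0, 0, 0])

```text
t: 0.6
position: [0.2297, 0.2955, 0.3001]
tool_rot: [-0.0, 0.134, 0.991, -0.003]
force: [0.6, 1.0, 0.3]
finger_gap: 1.002
```

Request:
step_arm(targets=[26, -43, 0, 0, 0, 26, -43, 0, 0, 0, 26, -43, 0, 0, 0, 26, -43, 0, 0, 0, 26, -43, 0, 0, 0])

```text
t: 1.1
position: [0.3517, 0.0891, 0.3001]
tool_rot: [0.0, 0.133, 0.991, -0.002]
force: [0.7, 2.1, 0.3]
finger_gap: 0.997
```

Request:
step_arm(targets=[26, -43, 0, 0, 0, 26, -43, 0, 0, 0, 26, -43, 0, 0, 0, 26, -43, 0, 0, 0, 26, -43, 0, 0, 0])

```text
t: 1.6
position: [0.4782, -0.127, 0.2997]
tool_rot: [0.0, 0.134, 0.991, -0.002]
force: [0.7, 0.7, 0.5]
finger_gap: 1.002
```

Request:
step_arm(targets=[26, -40, 0, -0.4, 0, 26, -40, 0, 0, 0, 26, -40, 0, 0, 0, 14, -15, -15, 0, 0, 0, 0, 0, 0, 0])

```text
t: 2.1
position: [0.5733, -0.2739, 0.2796]
tool_rot: [-0.002, 0.14, 0.99, -0.002]
force: [0.6, 0.5, 0.1]
finger_gap: 1.002
```

Run:
```python
from bench import monitor,camera
from h import *
c=camera("wrist"); np.savez("w1.npz",**c); cv2.imwrite("pics/w1.png",c["frame"][:,:,::-1])
s=monitor.observe(); print(s["position"],s["tool_rot"],s["q"])
P=cloud(c);hsv=cv2.cvtColor(c["frame"],cv2.COLOR_RGB2HSV)
n=np.array([-.4817,.1363,.8657]);x=np.array([-.833*-1,-.2356,.5]);y=np.array([.272,.962,0])
h=(P-[.5713,-.2739,.1342])@n
b=(h>.015)&(h<.026)&(hsv[...,2]<130)&(abs(P[...,0]-.57)<.06)&(abs(P[...,1]+.26)<.06)
B=P[b]; print(b.sum(),B.mean(0),np.ptp(B@x),np.ptp(B@y))
if b.sum()>50: 
    m=np.argwhere(b)[:,::-1].astype(np.float32); rr=cv2.minAreaRect(m); print(rr)
    box=cv2.boxPoints(rr); z=B.mean(0)
    def onp(u,v):
        o,d=ray(c,u,v); return o+d*(((z-o)@n)/(d@n))
    q=np.array([onp(*k) for k in box]); print(q, q.mean(0))
    for i in range(2):
        e=q[i+1]-q[i]; print("edge len",np.linalg.norm(e),"yaw",np.degrees(np.arctan2(e[1],e[0])))
```

```text
[ 0.57286298 -0.27318658  0.28106476] [-0.00106228  0.13986146  0.99016873 -0.00187722] [-0.44288372  0.52381426  0.5384022   1.58629362 -0.00421696 -0.16223815]
1195 [ 0.56452207 -0.26301909  0.15198706] 0.06979207498797835 0.014728156203197326
((327.0, 185.5), (73.0, 16.0), 90.0)
[[ 0.53285872 -0.26120681  0.13408334]
 [ 0.53702299 -0.24673722  0.1341223 ]
 [ 0.59451179 -0.26404514  0.16883573]
 [ 0.59056347 -0.27782761  0.16880876]] [ 0.56373924 -0.26245419  0.15146253]
edge len 0.015056956400016948 yaw 73.94446227211066
edge len 0.06935090864390593 yaw -16.755262790776253
```

View pics/w1.png

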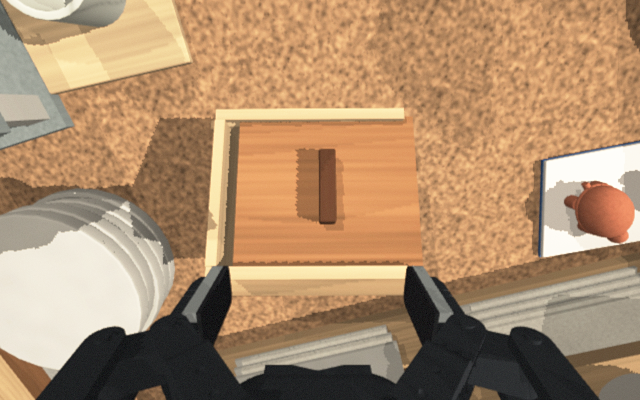

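The wrist view shows the pull upright at (327,186), aligned with the jaws. The lid is open by about 15 mm, with the gap at the left end at x≈235. Pull top centre is (0.564,-0.263,0.152), and all three views agree.

Request:
step_arm(targets=[-2, 5, -40, 0, 0, -2, 4, -40, 0, 0, 0, 0, -35, 0, 0, 0, 0, -15, 0, 0, 0, 0, -5, 0, 0])

```text
t: 2.65
position: [0.5675, -0.2603, 0.1465]
tool_rot: [0.002, 0.139, 0.99, -0.003]
force: [-0.4, -0.2, -0.6]
finger_gap: 1.001
```

Request:
step_arm(targets=[0, 0, 0, 0, 0])

```text
t: 2.75
position: [0.567, -0.2595, 0.1468]
tool_rot: [0.002, 0.138, 0.99, -0.002]
force: [-0.3, -0.6, 0.3]
finger_gap: 1.001
```

Request:
step_arm(targets=[2, -4, -5, -0.3, 0, 0, 0, 0, 0, 0.5, 0, 0, 0, 0, 1, 0, 0, 0, 0, 1, 0, 0, 0, 0, 1])

```text
t: 3.25
position: [0.5711, -0.2643, 0.146]
tool_rot: [0.005, 0.141, 0.99, -0.003]
force: [-0.2, -0.6, -0.1]
finger_gap: 0.329
```

Request:
step_arm(targets=[0, 0, 0, 0, 1, 0, 0, 0, 0, 1, 0, 0, 0, 0, 1])

```text
t: 3.55
position: [0.5712, -0.2645, 0.1465]
tool_rot: [0.005, 0.141, 0.99, -0.003]
force: [0.8, 0.2, -0.9]
finger_gap: 0.165
```

Request:
step_arm(targets=[0, 0, 0, 0, 1, 0, 0, 0, 0, 1])

```text
t: 3.75
position: [0.5713, -0.2645, 0.1465]
tool_rot: [0.005, 0.141, 0.99, -0.003]
force: [-0.6, 0.6, 1.0]
finger_gap: 0.16
```

Request:
step_arm(targets=[0, 0, 0, 0, 0.6, 0, 0, 0, 0, 0.6, -1, 0, -6, 0, 0.6, 0, 0, -1, 0, 0.6, 0, 0, 0, 0, 0.6])

```text
t: 4.25
position: [0.5701, -0.2644, 0.1386]
tool_rot: [0.005, 0.141, 0.99, -0.003]
force: [0.7, -0.3, 0.8]
finger_gap: 0.402
```

Request:
step_arm(targets=[0, 0, 0, 0, 1, 0, 0, 0, 0, 1, 0, 0, 0, 0, 1, 0, 0, 0, 0, 1, 0, 0, 0, 0, 1])

```text
t: 4.75
position: [0.57, -0.2644, 0.1388]
tool_rot: [0.005, 0.141, 0.99, -0.003]
force: [-0.7, -0.9, 0.2]
finger_gap: 0.175
```

Request:
step_arm(targets=[1.4, 4.8, 0, 0, 1, 2.7, 9.6, 0, 0, 1, 2.7, 9.6, 0, 0, 1, 4.1, 14.4, 0, 0, 1, 4.1, 14.4, 0, 0, 1])

```text
t: 5.25
position: [0.5856, -0.2088, 0.1388]
tool_rot: [0.005, 0.142, 0.99, -0.004]
force: [1.0, -0.6, -2.1]
finger_gap: 0.17
```

Low force, sliding well: 15.6, 55.6 moved along the groove.

Request:
step_arm(targets=[4.1, 14.4, 0, 0, 1, 4.1, 14.4, 0, 0, 1, 4.1, 14.4, 0, 0, 1, 4.1, 14.4, 0, 0, 1, 4.1, 14.4, 0, 0, 1])

```text
t: 5.75
position: [0.6082, -0.1284, 0.1386]
tool_rot: [0.005, 0.141, 0.99, -0.003]
force: [1.8, -1.4, -1.5]
finger_gap: 0.171
```

Request:
step_arm(targets=[4.1, 14.4, 0, 0, 1, 4.1, 14.4, 0, 0, 1, 4.1, 14.4, 0, 0, 1, 4.1, 14.4, 0, 0, 1, 0, 0, 0, 0, 1])

```text
t: 6.25
position: [0.6263, -0.063, 0.1383]
tool_rot: [0.004, 0.14, 0.99, -0.003]
force: [-0.2, 0.6, -1.9]
finger_gap: 0.17
```

Run:
```python
from bench import monitor,camera
from h import *
s=monitor.observe(); print(s["position"],s["force"],s["q"])
for k in("scene","side"):
    c=camera(k); np.savez(k+"1.npz",**c)
    cv2.imwrite("pics/%s1.png"%k,c["frame"][:,:,::-1])
a=cv2.imread("pics/scene1.png")[60:240,80:280];b=cv2.imread("pics/side1.png")[200:400,300:540]
cv2.imwrite("pics/crop2.png",np.hstack([cv2.resize(a,(400,360)),cv2.resize(b,(400,333))[:333] if 0 else cv2.resize(b,(400,360))]))
```

```text
[ 0.62625361 -0.06304586  0.13827803] [-0.2385984   0.60046227 -1.86338592] [-0.09708373  0.50280083  0.14434463  1.20376395 -0.00648104  0.18374201]
```

View pics/crop2.png

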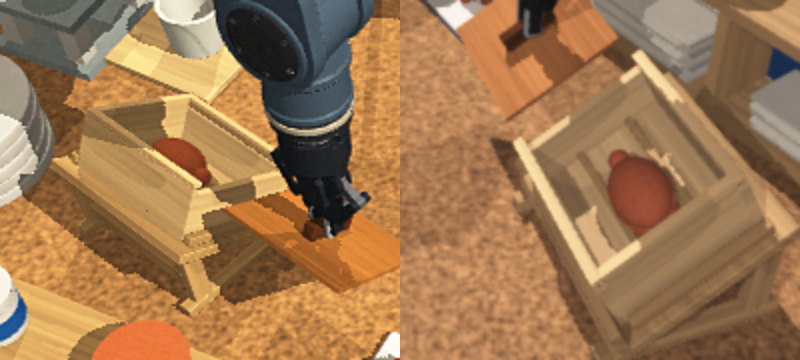

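Request:
step_arm(targets=[0, 10, 10, 0, 1, -5, 20, 15, 0, 1, -12, 20, 15, 0, 1, -20, 20, 0, 0, 1, -25, 15, 0, 0, 1])

```text
t: 6.85
position: [0.5634, 0.0207, 0.1817]
tool_rot: [0.005, 0.144, 0.99, -0.003]
force: [-1.0, 0.1, -2.8]
finger_gap: 0.168
```

Request:
step_arm(targets=[-25, 10, 0, 0, 1, -25, 8, 0, 0, 1, -25, 8, 0, 0, 1, -25, 5, -10, 0, 1, -15, 0, -10, 0, 1])

```text
t: 7.35
position: [0.4441, 0.0546, 0.1667]
tool_rot: [0.008, 0.144, 0.989, -0.002]
force: [0.1, 0.5, -2.0]
finger_gap: 0.169
```

Request:
step_arm(targets=[0, 0, -20, 0, 1, 0, 0, -20, 0, 1, 0, 0, -20, 0, 1, 0, 0, -10, 0, 1, 0, 0, 0, 0, 1])

```text
t: 7.85
position: [0.4426, 0.055, 0.0986]
tool_rot: [0.011, 0.146, 0.989, -0.001]
force: [0.2, -0.7, -1.8]
finger_gap: 0.173
```

```bash
cat > pic.py <<'E'
import sys
from bench import monitor,camera
from h import *
k,out,x0,y0,x1,y1,f=sys.argv[1],sys.argv[2],*map(int,sys.argv[3:7]),float(sys.argv[7])
c=camera(k); np.savez(out+".npz",**c)
cv2.imwrite("pics/%s.png"%out,cv2.resize(c["frame"][y0:y1,x0:x1,::-1],None,fx=f,fy=f))
s=monitor.observe(); print(s["t"],s["position"],s["force"],s["tool_rot"],s["q"])
E
python3 pic.py side p3 100 120 420 380 1.8
```

```text
7.9 [0.44297581 0.05503849 0.09921895] [ 0.92726068  0.07500778 -2.0225166 ] [ 0.01083537  0.14552524  0.98929444 -0.0012272 ] [ 0.12945119  0.15744577 -0.44773123  0.94543263 -0.00825657  0.42147303]
```

View pics/p3.png

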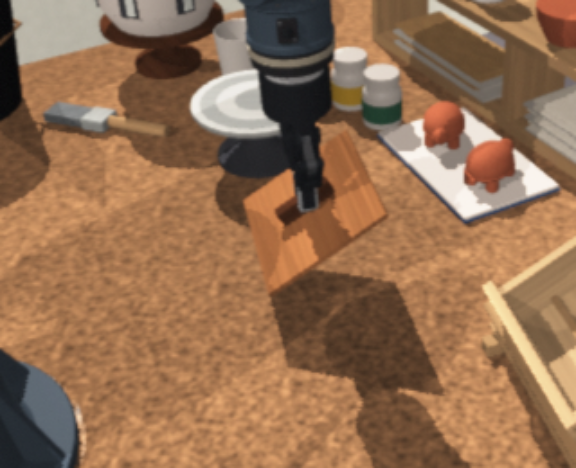

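The lid hangs at about 30°, well above bare bench. I'll lower until its near edge touches.

Request:
step_arm(targets=[0, 0, -20, 0, 1, 0, 0, -15, 0, 1, 0, 0, -8, 0, 1, 0, 0, -5, 0, 1, 0, 0, -3, 0, 1])

```text
t: 8.4
position: [0.447, 0.0554, 0.052]
tool_rot: [0.015, 0.146, 0.989, -0.0]
force: [-0.1, -0.6, -2.3]
finger_gap: 0.169
```

Request:
step_arm(targets=[2, -0.5, -5, 0, 1, 2, -0.5, -5, 0, 1])

```text
t: 8.6
position: [0.4535, 0.0544, 0.0436]
tool_rot: [0.017, 0.146, 0.989, 0.0]
force: [4.1, -3.4, 10.3]
finger_gap: 0.171
```

Request:
step_arm(targets=[2, -0.5, -5, 0, 1, 2, -0.5, -5, 0, 1])

```text
t: 8.8
position: [0.4603, 0.0528, 0.035]
tool_rot: [0.019, 0.146, 0.989, -0.0]
force: [0.6, -2.8, 5.5]
finger_gap: 0.169
```

Request:
step_arm(targets=[1, 0, -5, 0, 1, 1, 0, -5, 0, 1])

```text
t: 9.0
position: [0.4652, 0.0522, 0.0264]
tool_rot: [0.022, 0.146, 0.989, -0.0]
force: [0.9, -3.9, 6.3]
finger_gap: 0.171
```

Request:
step_arm(targets=[0, 0, -5, 0, 1, 0, 0, -4, 0, 1])

```text
t: 9.2
position: [0.4682, 0.0518, 0.0187]
tool_rot: [0.024, 0.147, 0.989, -0.0]
force: [1.3, -1.3, 5.0]
finger_gap: 0.169
```

Request:
step_arm(targets=[0, 0, -4, 0, 1, 0, 0, -3, 0, 1])

```text
t: 9.4
position: [0.4704, 0.0515, 0.0127]
tool_rot: [0.026, 0.147, 0.989, -0.001]
force: [-2.4, -2.2, 5.7]
finger_gap: 0.169
```

```bash
cat > lid.py <<'E'
import sys
from h import *
for f in sys.argv[1:]:
    c=load(f);P=cloud(c);hsv=cv2.cvtColor(c["frame"],cv2.COLOR_RGB2HSV)
    m=(P[...,2]>.003)&(P[...,2]<.045)&(abs(P[...,0]-.46)<.13)&(abs(P[...,1]-.05)<.13)&(hsv[...,1]>120)&(hsv[...,2]>110)
    k,l,st,ce=cv2.connectedComponentsWithStats(m.astype(np.uint8)); i=1+st[1:,4].argmax(); q=P[l==i]
    for _ in range(3):
        n=np.linalg.svd(q-q.mean(0),full_matrices=False)[2][2]; n*=np.sign(n[2]); q=q[abs((q-q.mean(0))@n)<.004]
    print(f,len(q),"mean",q.mean(0).round(4),"tilt",np.degrees(np.arccos(n[2])).round(2),n.round(3))
    print(cv2.minAreaRect((q[:,:2]*1000).astype(np.float32)))
E
python3 pic.py side p4 100 120 420 380 1.8; python3 lid.py p4.npz
```

```text
9.45 [0.47044804 0.05149593 0.01245634] [ 2.30429285 -2.0033472   4.16534741] [ 2.60717024e-02  1.46660665e-01  9.88843082e-01 -5.25152247e-04] [ 0.1188437   0.28082402 -0.54287341  0.69705744 -0.01472034  0.41295934]
p4.npz 3039 mean [0.456  0.0424 0.0102] tilt 3.32 [-0.055  0.017  0.998]
((463.3057556152344, 54.66719055175781), (185.47589111328125, 156.4056396484375), 73.63969421386719)
```

Request:
step_arm(targets=[0, 0, 0, 0, 0.7, 0, 0, 0, 0, 0.6, 0, 0, 1, 0, 0.6, 0, 0, 3, 0, 0.6, 0, 0, 15, 0, 0.6])

```text
t: 9.95
position: [0.4694, 0.0516, 0.031]
tool_rot: [0.025, 0.147, 0.989, -0.001]
force: [0.1, 0.4, 0.1]
finger_gap: 0.401
```

Request:
step_arm(targets=[0, 0, 40, 0, 0.4, 0, 0, 45, 0, 0.2, 0, 0, 50, 0, 0, 0, 0, 50, 0, 0, 0, 0, 30, 0, 0])

```text
t: 10.45
position: [0.4646, 0.0513, 0.2508]
tool_rot: [0.022, 0.146, 0.989, -0.001]
force: [1.4, 0.8, -0.7]
finger_gap: 1.001
```

```bash
python3 pic.py side p5 100 120 420 380 1.8; python3 lid.py p5.npz
python3 - <<'E'
# reachability of tortoise in box: tilt info + tortoise from scene1/side1
from h import *
n=np.array([-.4817,.1363,.8657]);x=np.array([.833,-.2356,.5]);y=np.array([.272,.962,0])
for f in("scene1.npz","side1.npz"):
    c=load(f);P=cloud(c);hsv=cv2.cvtColor(c["frame"],cv2.COLOR_RGB2HSV)
    near=(np.linalg.norm(P-[.57,-.27,.1],axis=-1)<.13)
    m=near&((hsv[...,0]<9)|(hsv[...,0]>172))&(hsv[...,1]>130)
    k,l,st,ce=cv2.connectedComponentsWithStats(m.astype(np.uint8)); i=1+st[1:,4].argmax(); q=P[l==i]
    o=np.array([.5713,-.2739,.1342])-0.069*n
    loc=np.stack([(q-o)@x,(q-o)@y,(q-o)@n],1)
    print(f,len(q),ce[i],"loc min",np.percentile(loc,1,0).round(4),"max",np.percentile(loc,99,0).round(4))
    # box: wood rim points & long walls
    r=P[near]; L=np.stack([(r-o)@x,(r-o)@y,(r-o)@n],1)
    t=L[abs(L[:,2]-.078)<.003]; print("rim ext",np.percentile(t,1,0).round(4),np.percentile(t,99,0).round(4))
    fl=L[(abs(L[:,2]-.008)<.004)]; print("floor",len(fl),fl.mean(0) if len(fl) else 0)
E
```

```text
10.5 [0.46585024 0.05144756 0.25456518] [-1.72540016  1.08620663  6.30078256] [ 2.41101408e-02  1.46500587e-01  9.88916575e-01 -5.35837247e-04] [ 0.11923106  0.10187753 -0.1094986   1.31317431 -0.01372034  0.41305942]
p5.npz 3300 mean [0.4597 0.0458 0.0063] tilt 0.13 [-0.002  0.001  1.   ]
((465.60467529296875, 54.957672119140625), (188.04385375976562, 159.50808715820312), 73.30918884277344)
scene1.npz 204 [172.06862745 138.64705882] loc min [-0.0137 -0.049   0.0327] max [0.0252 0.0337 0.0609]
rim ext [-0.0836 -0.1011  0.0752] [0.0864 0.0707 0.0808]
floor 290 [0.02878004 0.02661627 0.00861154]
side1.npz 1278 [443.40766823 306.4741784 ] loc min [-0.0266 -0.0607  0.0239] max [0.0282 0.0222 0.0599]
rim ext [-0.0816 -0.1036  0.0753] [0.0854 0.0805 0.0805]
floor 3405 [-0.00143538  0.00201629  0.00833921]
```

The lid is flat on the bench: tilt 0.1°, top at 6 mm. The tortoise's flanks face along the 30° slope, so I'll see how the tool behaves near the end of its reach, where it may lean outward, high above the bench along the box's bearing.

Request:
step_arm(targets=[10, -40, 30, 0, 0, 10, -45, 30, 0, 0, 10, -45, 30, 0, 0, 10, -45, 30, 0, 0, 10, -20, 30, 0, 0])

```text
t: 11.0
position: [0.5094, -0.1298, 0.3972]
tool_rot: [0.024, 0.143, 0.989, -0.0]
force: [1.2, -0.5, 1.2]
finger_gap: 0.995
```

Request:
step_arm(targets=[40, -11, 0, 0, 0, 40, -11, 0, 0, 0, 40, -11, 0, 0, 0, 40, -11, 0, 0, 0, 40, -11, 0, 0, 0])

```text
t: 11.5
position: [0.658, -0.1736, 0.3949]
tool_rot: [0.041, 0.145, 0.989, -0.002]
force: [-0.0, -1.4, 0.8]
finger_gap: 0.999
```

```bash
cat > st.py <<'E'
from bench import monitor
from scipy.spatial.transform import Rotation as R
import numpy as np
s=monitor.observe();w,x,y,z=s["tool_rot"];M=R.from_quat([x,y,z,w]).as_matrix()
print(s["t"],s["position"].round(4),"q",s["q"].round(3),"gap",round(s["finger_gap"],3),"F",s["force"].round(1))
n=np.array([-.4817,.1363,.8657])
print("toolz",M[:,2].round(3),"tooly",M[:,1].round(3),"tilt",np.degrees(np.arccos(-M[2,2])).round(1),"to box normal",np.degrees(np.arccos(-M[:,2]@n)).round(1))
E
python3 st.py
```

```text
11.5 [ 0.658  -0.1736  0.3949] q [-0.26   0.765  1.29   2.014  0.005  0.031] gap 0.999 F [-0.  -1.4  0.8]
toolz [ 0.081 -0.016 -0.997] tooly [0.287 0.958 0.008] tilt 4.7 to box normal 25.3
```

Request:
step_arm(targets=[45, -12, 0, 0, 0, 45, -12, 0, 0, 0, 45, -12, 0, 0, 0, 45, -12, 0, 0, 0, 45, -12, 0, 0, 0])

```text
t: 12.0
position: [0.6711, -0.1776, 0.3595]
tool_rot: [0.021, 0.145, 0.989, 0.001]
force: [-0.1, -0.1, 0.6]
finger_gap: 1.0
```

```bash
python3 st.py
```

```text
12.0 [ 0.6711 -0.1776  0.3595] q [-0.261  0.846  1.353  2.036  0.006  0.03 ] gap 1.0 F [-0.1 -0.1  0.6]
toolz [ 0.042 -0.005 -0.999] tooly [0.287 0.958 0.007] tilt 2.4 to box normal 27.7
```

Request:
step_arm(targets=[15, -4, 45, 0, 0, 15, -4, 45, 0, 0, 15, -4, 45, 0, 0, 15, -4, 45, 0, 0, 15, -4, 45, 0, 0])

```text
t: 12.5
position: [0.6428, -0.1697, 0.4745]
tool_rot: [0.105, 0.144, 0.984, -0.009]
force: [-0.0, 0.2, -0.1]
finger_gap: 1.001
```

```bash
python3 st.py
```

```text
12.5 [ 0.6428 -0.1697  0.4745] q [-0.261  0.678  1.353  2.036  0.007  0.031] gap 1.001 F [-0.   0.2 -0.1]
toolz [ 0.204 -0.048 -0.978] tooly [0.286 0.958 0.013] tilt 12.1 to box normal 18.0
```

Request:
step_arm(targets=[15, -4, 45, 0, 0, 15, -4, 45, 0, 0, 15, -4, 45, 0, 0, 15, -4, 45, 0, 0, 15, -4, 45, 0, 0])

```text
t: 13.0
position: [0.5985, -0.1577, 0.5786]
tool_rot: [0.184, 0.143, 0.972, -0.018]
force: [0.5, 0.4, -0.1]
finger_gap: 1.001
```

```bash
python3 st.py
```

```text
13.0 [ 0.5985 -0.1577  0.5786] q [-0.261  0.516  1.353  2.036  0.007  0.032] gap 1.001 F [ 0.5  0.4 -0.1]
toolz [ 0.353 -0.087 -0.931] tooly [0.284 0.959 0.018] tilt 21.3 to box normal 8.7
```

Pushing up at the reach limit leans the tool outward in a controllable way, and the lean then persists. For the tortoise, the lean has to be across the jaws. So I'll turn half round, push up until upright again, turn the jaws radial and lean once more.

Request:
step_arm(targets=[-20, 5, -40, 8.5, 0, -20, 5, -40, 8.5, 0, -20, 6, -40, 8.5, 0, -20, 6, -40, 8.5, 0, -10, 3, -20, 8.5, 0])

```text
t: 13.5
position: [0.5594, -0.1462, 0.5083]
tool_rot: [0.19, -0.062, 0.98, 0.019]
force: [0.2, 0.5, 1.3]
finger_gap: 1.001
```

Request:
step_arm(targets=[0, 0, 0, 8.5, 0, 0, 0, 0, 8.5, 0, 0, 0, 0, 8.5, 0, 0, 0, 0, 8.5, 0, 0, 0, 0, 8.5, 0])

```text
t: 14.0
position: [0.5505, -0.1423, 0.5141]
tool_rot: [0.178, -0.418, 0.887, 0.081]
force: [-104.0, 52.2, -19.9]
finger_gap: 1.001
```

Request:
step_arm(targets=[0, 0, 0, 8.5, 0, 0, 0, 0, 8.5, 0, 0, 0, 0, 8.5, 0, 0, 0, 0, 8.5, 0, 0, 0, 0, 8.5, 0])

```text
t: 14.5
position: [0.5289, -0.1161, 0.4531]
tool_rot: [-0.174, 0.709, -0.676, -0.099]
force: [-0.8, -0.7, -0.1]
finger_gap: 1.005
```

```bash
python3 st.py
```

```text
14.5 [ 0.5289 -0.1161  0.4531] q [-0.442  0.479  0.86   2.036  0.394 -2.078] gap 1.005 F [-0.8 -0.7 -0.1]
toolz [ 0.094  0.38  -0.92 ] tooly [-0.993 -0.026 -0.112] tilt 23.1 to box normal 37.8
```

Request:
step_arm(targets=[-5, 0, -15, 0, 0, -5, 0, -25, 2, 0, -5, 0, -30, 4, 0, -5, 0, -30, 5, 0, -5, 0, -20, 5, 0])

```text
t: 15.0
position: [0.5018, -0.1151, 0.3379]
tool_rot: [-0.161, 0.802, -0.563, -0.114]
force: [-0.2, 0.3, 1.0]
finger_gap: 0.999
```

Request:
step_arm(targets=[0, 0, 0, 5, 0, 0, 0, 0, 5, 0, 0, 0, 0, 5, 0, 0, 0, 0, 5, 0, 0, 0, 0, 5, 0])

```text
t: 15.5
position: [0.4994, -0.1149, 0.3438]
tool_rot: [-0.132, 0.91, -0.368, -0.141]
force: [0.3, -1.0, 0.4]
finger_gap: 0.999
```

```bash
python3 st.py
```

```text
15.5 [ 0.4994 -0.1149  0.3438] q [-0.386  0.54   0.652  1.972  0.261 -2.798] gap 0.999 F [ 0.3 -1.   0.4]
toolz [-0.159  0.344 -0.926] tooly [-0.706 -0.695 -0.137] tilt 22.2 to box normal 47.3
```

Request:
step_arm(targets=[0, 0, -3, 5, 0, 0, 0, -3, 5, 0, 0, 0, -3, 5, 0, 0, 0, -3, 5, 0, 0, 0, -3, 5, 0])

```text
t: 16.0
position: [0.4992, -0.1088, 0.3318]
tool_rot: [-0.093, 0.971, -0.159, -0.155]
force: [-0.0, -0.3, -0.0]
finger_gap: 1.0
```

```bash
python3 st.py
```

```text
16.0 [ 0.4992 -0.1088  0.3318] q [-0.301  0.607  0.736  2.036  0.14  -3.142] gap 1.0 F [-0.  -0.3 -0. ]
toolz [-0.271  0.23  -0.935] tooly [-0.337 -0.932 -0.132] tilt 20.9 to box normal 49.7
```

Request:
step_arm(targets=[12, -3, 35, 0, 0, 12, -3, 35, 0, 0, 12, -3, 35, 0, 0, 12, -3, 35, 0, 0, 12, -3, 35, 0, 0])

```text
t: 16.5
position: [0.4993, -0.0951, 0.4028]
tool_rot: [-0.087, 0.979, -0.166, -0.079]
force: [0.6, -0.5, -0.4]
finger_gap: 0.995
```

```bash
python3 st.py
```

```text
16.5 [ 0.4993 -0.0951  0.4028] q [-0.284  0.489  0.775  2.036  0.155 -3.103] gap 0.995 F [ 0.6 -0.5 -0.4]
toolz [-0.126  0.197 -0.972] tooly [-0.339 -0.929 -0.145] tilt 13.5 to box normal 41.1
```

Request:
step_arm(targets=[12, -3, 35, 0, 0, 12, -3, 35, 0, 0, 12, -3, 35, 0, 0, 12, -3, 30, 0, 0, 0, 0, 0, 0, 0])

```text
t: 17.0
position: [0.5088, -0.0868, 0.4529]
tool_rot: [-0.084, 0.981, -0.172, -0.018]
force: [-0.5, 0.4, -0.3]
finger_gap: 0.996
```

```bash
python3 st.py
```

```text
17.0 [ 0.5088 -0.0868  0.4529] q [-0.269  0.433  0.846  2.036  0.164 -3.068] gap 0.996 F [-0.5  0.4 -0.3]
toolz [-0.006  0.171 -0.985] tooly [-0.34  -0.927 -0.159] tilt 9.9 to box normal 34.2
```

Request:
step_arm(targets=[5, -2, -20, -2, 0, 5, -4, -20, -4, 0, 5, -4, -15, -6, 0, 5, -4, -10, -7, 0, 5, -4, 0, -7, 0])

```text
t: 17.5
position: [0.535, -0.1052, 0.382]
tool_rot: [-0.086, 0.915, -0.394, -0.0]
force: [0.1, 0.5, 0.7]
finger_gap: 1.0
```

Request:
step_arm(targets=[5, -4, 0, -7, 0, 5, -4, 0, -7, 0, 5, -4, 0, -7, 0, 5, -4, 0, -7, 0, 5, -4, 0, -7, 0])

```text
t: 18.0
position: [0.5603, -0.1263, 0.3769]
tool_rot: [-0.081, 0.745, -0.662, 0.022]
force: [-0.2, 0.4, -0.3]
finger_gap: 1.002
```

Request:
step_arm(targets=[5, -4, 0, -7, 0, 5, -4, 0, -7, 0, 5, -4, 0, -7, 0, 5, -4, 0, -3, 0, 0, 0, 0, 0, 0])

```text
t: 18.5
position: [0.581, -0.1432, 0.3721]
tool_rot: [0.072, -0.582, 0.809, -0.036]
force: [1.0, 0.0, -0.0]
finger_gap: 1.0
```

```bash
python3 st.py
```

```text
18.5 [ 0.581  -0.1432  0.3721] q [-0.278  0.316  0.445  1.554  0.069 -1.521] gap 1.0 F [ 1.  0. -0.]
toolz [ 0.158  0.026 -0.987] tooly [-0.937  0.319 -0.142] tilt 9.2 to box normal 22.0
```

Request:
step_arm(targets=[25, -8, 35, 3, 0, 25, -8, 40, 0, 0, 20, -6, 45, 0, 0, 15, -4, 45, 0, 0, 15, -4, 45, 0, 0])

```text
t: 19.0
position: [0.6459, -0.1602, 0.4615]
tool_rot: [0.086, -0.597, 0.796, -0.051]
force: [0.7, 0.2, 1.1]
finger_gap: 0.998
```

Request:
step_arm(targets=[15, -4, 45, 0, 0, 15, -4, 45, 0, 0, 15, -4, 45, 0, 0, 15, -4, 45, 0, 0, 15, -4, 45, 0, 0])

```text
t: 19.5
position: [0.6145, -0.1482, 0.5541]
tool_rot: [0.132, -0.592, 0.788, -0.106]
force: [0.6, 0.5, 0.2]
finger_gap: 1.002
```

```bash
python3 st.py
```

```text
19.5 [ 0.6145 -0.1482  0.5541] q [-0.277  0.556  1.353  2.036  0.081 -1.552] gap 1.002 F [0.6 0.5 0.2]
toolz [ 0.334 -0.011 -0.942] tooly [-0.905  0.277 -0.324] tilt 19.5 to box normal 12.0
```

Request:
step_arm(targets=[12, -12, 45, 0, 0, 12, -12, 45, 0, 0, 12, -12, 45, 0, 0, 12, -12, 45, 0, 0, 12, -12, 45, 0, 0])

```text
t: 20.0
position: [0.557, -0.1705, 0.6407]
tool_rot: [0.178, -0.582, 0.776, -0.162]
force: [0.4, 1.2, 0.9]
finger_gap: 1.005
```

```bash
python3 st.py
```

```text
20.0 [ 0.557  -0.1705  0.6407] q [-0.364  0.415  1.353  2.036  0.125 -1.621] gap 1.005 F [0.4 1.2 0.9]
toolz [ 0.466 -0.045 -0.884] tooly [-0.846  0.269 -0.46 ] tilt 27.9 to box normal 5.4
```

Request:
step_arm(targets=[-6, -10, -30, 0, 0, -6, -10, -40, 0, 0, -6, -10, -45, 0, 0, -6, -10, -45, 0, 0, -6, -10, -45, 0, 0])

```text
t: 20.5
position: [0.5476, -0.2012, 0.5463]
tool_rot: [0.181, -0.582, 0.776, -0.167]
force: [0.7, -0.8, 1.3]
finger_gap: 0.999
```

Request:
step_arm(targets=[-6, -10, -45, 0, 0, -6, -10, -45, 0, 0, -6, -10, -40, 0, 0, -6, -15, -25, 0, 0, 0, 0, 0, 0, 0])

```text
t: 21.0
position: [0.5184, -0.2463, 0.3905]
tool_rot: [0.181, -0.581, 0.776, -0.166]
force: [-0.4, 0.8, 0.3]
finger_gap: 0.999
```

```bash
python3 st.py; python3 pic.py wrist w2 0 0 640 400 1 >/dev/null
```

```text
21.0 [ 0.5184 -0.2463  0.3905] q [-0.56  -0.039 -0.044  1.114  0.212 -1.795] gap 0.999 F [-0.4  0.8  0.3]
toolz [ 0.474 -0.048 -0.879] tooly [-0.841  0.27  -0.468] tilt 28.4 to box normal 5.1
```

View pics/w2.png

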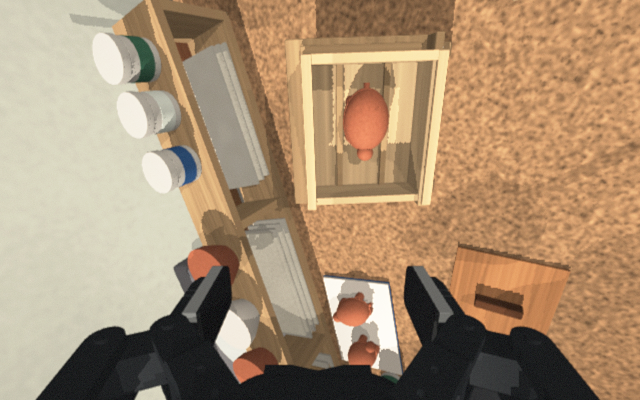

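The wrist view looks almost square into the box: tortoise at (365,120), head down at (365,155), floor strips at x≈338 and 393. Next I'll measure its axis and centre.

Run:
```python
from h import *
c=load("w2.npz");P=cloud(c);hsv=cv2.cvtColor(c["frame"],cv2.COLOR_RGB2HSV)
n=np.array([-.4817,.1363,.8657]);x=np.array([.833,-.2356,.5]);y=np.array([.272,.962,0]);o=np.array([.5713,-.2739,.1342])-0.069*n
L=np.stack([(P-o)@x,(P-o)@y,(P-o)@n],-1)
m=((hsv[...,0]<9)|(hsv[...,0]>172))&(hsv[...,1]>110)&(abs(L[...,0])<.07)&(abs(L[...,1])<.1)&(L[...,2]>.012)
q=L[m]; print(len(q),"min",np.percentile(q,.5,0).round(4),"max",np.percentile(q,99.5,0).round(4))
# widths along y
for a in np.arange(-.06,.04,.008):
    s=q[abs(q[:,1]-a)<.003]
    if len(s)>3: print(round(a,3),len(s),s.min(0)[0].round(4),s.max(0)[0].round(4),"mid",((s.min(0)+s.max(0))/2)[0].round(4),"ztop",s[:,2].max().round(4))
# box rim
inb=(np.abs(L[...,0])<.1)&(np.abs(L[...,1])<.12)
t=L[inb&(abs(L[...,2]-.078)<.003)];print("rim",np.percentile(t,.5,0).round(4),np.percentile(t,99.5,0).round(4))
# refit rim normal
T=P[inb&(abs(L[...,2]-.078)<.004)];v=np.linalg.svd(T-T.mean(0),full_matrices=False)[2][2];print("rim n",v*np.sign(v[2]))
f=inb&(abs(L[...,0])<.07)&(abs(L[...,1])<.07)
fl=L[f&(L[...,2]<.022)&~m]
for z0,z1 in((.005,.011),(.013,.019)):
    s=fl[(fl[:,2]>z0)&(fl[:,2]<z1)]; print(z0,np.histogram(s[:,0],np.arange(-.072,.073,.006))[0])
```

```text
1206 min [-0.0247 -0.0676  0.0241] max [0.0644 0.0238 0.3922]
-0.06 59 -0.0143 0.0132 mid -0.0005 ztop 0.046
-0.052 119 -0.0189 0.0243 mid 0.0027 ztop 0.0527
-0.044 135 -0.0225 0.0264 mid 0.002 ztop 0.0582
-0.036 155 -0.0235 0.0286 mid 0.0026 ztop 0.059
-0.028 111 -0.025 0.03 mid 0.0025 ztop 0.0605
-0.02 89 -0.0258 0.03 mid 0.0021 ztop 0.0597
-0.012 68 -0.0247 0.0297 mid 0.0025 ztop 0.0586
-0.004 52 -0.0224 0.0684 mid 0.023 ztop 0.3932
0.004 31 -0.0189 0.0245 mid 0.0028 ztop 0.052
0.012 32 -0.0086 0.0178 mid 0.0046 ztop 0.0504
0.02 40 -0.0069 0.0105 mid 0.0018 ztop 0.0476
0.028 5 -0.004 0.0093 mid 0.0026 ztop 0.0453
rim [-0.0836 -0.1023  0.0754] [0.0838 0.0851 0.0805]
rim n [-0.48179764  0.13633856  0.86561125]
0.005 [270 387 392 394 391 353   0 102 169 121  91  75 108 159 181 222 227   0
 294 405 395 397 404 266]
0.013 [  0   0   0   0   0   0 214 177   0   0   0   0   0   0   0   3   6 440
 151   0   0   0   0   0]
```

Request:
step_arm(targets=[0, -10, -40, 0, 0, 0, -10, -45, 0, 0, 0, -10, -45, 0, 0, 0, -8, -30, 0, 0, 0, 0, 0, 0, 0])

```text
t: 21.55
position: [0.5236, -0.2859, 0.2405]
tool_rot: [0.185, -0.581, 0.774, -0.174]
force: [-0.3, 0.1, 0.7]
finger_gap: 1.002
```

```bash
cat > rel.py <<'E'
from bench import monitor
import numpy as np
n=np.array([-.4817,.1363,.8657]);x=np.array([.833,-.2356,.5]);y=np.array([.272,.962,0]);o=np.array([.5713,-.2739,.1342])-0.069*n
p=monitor.observe()["position"]; t=o+.002*x-.024*y+.019*n
print("to target world mm",((t-p)*1000).round(1),"in box axes",[round(float((t-p)@a)*1000,1) for a in(x,y,n)])
E
python3 st.py; python3 rel.py
```

```text
21.55 [ 0.5236 -0.2859  0.2405] q [-0.629  0.013 -0.379  0.722  0.245 -1.859] gap 1.002 F [-0.3  0.1  0.7]
toolz [ 0.489 -0.055 -0.871] tooly [-0.834  0.265 -0.485] tilt 29.5 to box normal 4.7
to target world mm [  66.9  -18.4 -148.6] in box axes [-14.2, 0.5, -163.4]
```

Request:
step_arm(targets=[-8, 2, -12, 0, 0, 15, -4, -27, 0, 0, 15, -4, -27, 0, 0, 13, -4, -25, 0, 0, 0, 0, 0, 0, 0])

```text
t: 22.05
position: [0.5685, -0.2987, 0.1649]
tool_rot: [0.189, -0.58, 0.771, -0.183]
force: [-1.0, -0.1, -0.0]
finger_gap: 1.004
```

```bash
python3 st.py; python3 rel.py
```

```text
22.05 [ 0.5685 -0.2987  0.1649] q [-0.598  0.139 -0.452  0.497  0.233 -1.831] gap 1.004 F [-1.  -0.1 -0. ]
toolz [ 0.503 -0.063 -0.862] tooly [-0.826  0.26  -0.501] tilt 30.5 to box normal 4.4
to target world mm [ 22.1  -5.6 -73. ] in box axes [-16.8, 0.6, -74.6]
```

Request:
step_arm(targets=[-16, 4.5, -12, 0, 0, 6, -2, -19, 0, 0, 6, -2, -19, 0, 0])

```text
t: 22.35
position: [0.5702, -0.3004, 0.1274]
tool_rot: [0.191, -0.581, 0.769, -0.189]
force: [0.6, -0.1, 0.6]
finger_gap: 0.993
```

```bash
python3 st.py; python3 rel.py
```

```text
22.35 [ 0.5702 -0.3004  0.1274] q [-0.599  0.174 -0.525  0.376  0.236 -1.833] gap 0.993 F [ 0.6 -0.1  0.6]
toolz [ 0.514 -0.068 -0.855] tooly [-0.82   0.255 -0.513] tilt 31.2 to box normal 4.3
to target world mm [ 20.3  -3.9 -35.5] in box axes [0.1, 1.8, -41.0]
```

Request:
step_arm(targets=[5, -1, -14, 0, 0, 5, -1, -14, 0, 0, 4, -1, -11, 0, 0])

```text
t: 22.65
position: [0.5895, -0.3055, 0.0977]
tool_rot: [0.194, -0.58, 0.767, -0.194]
force: [0.5, -0.5, -0.3]
finger_gap: 0.999
```

```bash
python3 st.py; python3 rel.py
```

```text
22.65 [ 0.5895 -0.3055  0.0977] q [-0.587  0.239 -0.536  0.287  0.231 -1.822] gap 0.999 F [ 0.5 -0.5 -0.3]
toolz [ 0.522 -0.072 -0.85 ] tooly [-0.815  0.251 -0.522] tilt 31.8 to box normal 4.4
to target world mm [ 1.   1.2 -5.8] in box axes [-2.3, 1.4, -5.3]
```

Request:
step_arm(targets=[-1, 1, -9, 0, 0, 0, 0, 0, 0, 0.2, 0, 0, 0, 0, 0.25])

```text
t: 22.95
position: [0.5938, -0.3067, 0.0964]
tool_rot: [0.196, -0.58, 0.765, -0.199]
force: [-1.2, 0.6, -0.8]
finger_gap: 0.753
```

```bash
python3 st.py; python3 rel.py;  python3 pic.py wrist w3 120 0 560 330 1.3 >/dev/null
```

```text
22.95 [ 0.5938 -0.3067  0.0964] q [-0.585  0.244 -0.542  0.265  0.231 -1.821] gap 0.753 F [-1.2  0.6 -0.8]
toolz [ 0.53  -0.076 -0.844] tooly [-0.81   0.247 -0.531] tilt 32.4 to box normal 4.6
to target world mm [-3.3  2.5 -4.5] in box axes [-5.6, 1.5, -2.0]
```

View pics/w3.png

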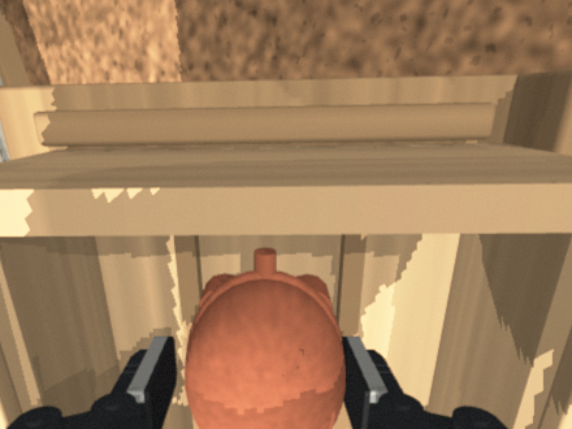

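The view down into the box shows a finger beside each flank. The right (downslope) finger already touches and the left has a gap, which matches the measured 5 mm offset. I'll shift and close.

Request:
step_arm(targets=[-5, 1.5, -5, 0, 0.25, 0, 0, 0, 0, 0.4, 0, 0, 0, 0, 1, 0, 0, 0, 0, 1, 0, 0, 0, 0, 1])

```text
t: 23.5
position: [0.5885, -0.3052, 0.0926]
tool_rot: [0.196, -0.58, 0.765, -0.199]
force: [3.1, -1.3, -1.5]
finger_gap: 0.663
```

```bash
python3 st.py; python3 rel.py
```

```text
23.5 [ 0.5885 -0.3052  0.0926] q [-0.589  0.239 -0.562  0.249  0.234 -1.825] gap 0.663 F [ 3.1 -1.3 -1.5]
toolz [ 0.532 -0.077 -0.843] tooly [-0.809  0.247 -0.533] tilt 32.5 to box normal 4.6
to target world mm [ 2.1  0.9 -0.7] in box axes [1.2, 1.4, -1.4]
```

Request:
step_arm(targets=[-4, 1, 5, 0, 1, -8, 2, 11, 0, 1, -12, 3, 17, 0, 1, -14, 4, 22, 0, 1, -14, 4, 22, 0, 1])

```text
t: 24.0
position: [0.5331, -0.2892, 0.1678]
tool_rot: [0.195, -0.581, 0.766, -0.196]
force: [-0.3, -0.5, -1.0]
finger_gap: 0.667
```

Request:
step_arm(targets=[-14, 4, 22, 0, 1, -10, 10, 25, 0, 1, -10, 15, 30, 0, 1, -10, 20, 30, 0, 1, -10, 25, 30, 0, 1])

```text
t: 24.5
position: [0.4715, -0.2124, 0.3069]
tool_rot: [0.193, -0.58, 0.768, -0.193]
force: [0.6, -1.0, -0.4]
finger_gap: 0.666
```

```bash
python3 st.py; python3 pic.py side p6 150 80 560 380 1.5 >/dev/null
```

```text
24.5 [ 0.4715 -0.2124  0.3069] q [-0.553 -0.219 -0.439  0.837  0.214 -1.79 ] gap 0.666 F [ 0.6 -1.  -0.4]
toolz [ 0.521 -0.072 -0.851] tooly [-0.815  0.254 -0.52 ] tilt 31.7 to box normal 4.4
```

View pics/p6.png

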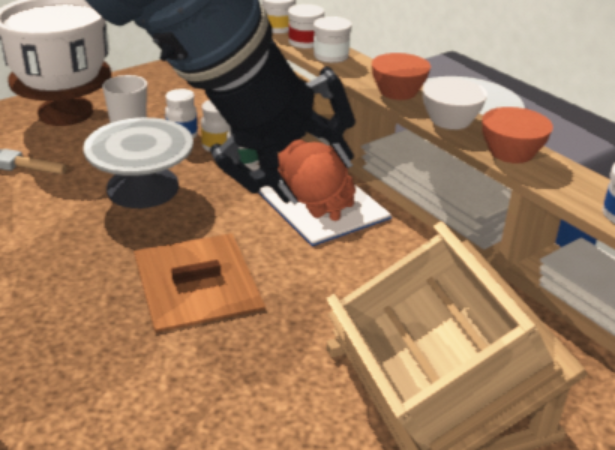

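The grip is firm and the tortoise is out of the box. Next I'll carry it towards the wheel's bearing, turning so the lean points back at the base, then straighten it at the reach limit.

Request:
step_arm(targets=[-5, 20, 0, -3, 1, -7, 35, 0, -5, 1, -7, 40, 0, -5, 1, -7, 40, 0, -5, 1, -7, 40, 0, -5, 1])

```text
t: 25.05
position: [0.4406, -0.0637, 0.3141]
tool_rot: [0.157, -0.436, 0.857, -0.225]
force: [0.9, -0.3, -2.0]
finger_gap: 0.666
```

Request:
step_arm(targets=[-7, 40, 0, -5, 1, -7, 40, 0, -5, 1, -7, 40, 0, -5, 1, -7, 40, 0, -5, 1, -7, 40, 0, -5, 1])

```text
t: 25.55
position: [0.4072, 0.109, 0.3144]
tool_rot: [0.112, -0.267, 0.925, -0.247]
force: [0.4, -0.3, -1.5]
finger_gap: 0.661
```

```bash
python3 st.py
```

```text
25.55 [0.4072 0.109  0.3144] q [ 0.663 -0.043 -0.225  1.363 -0.549  0.095] gap 0.661 F [ 0.4 -0.3 -1.5]
toolz [ 0.339 -0.398 -0.853] tooly [-0.438  0.735 -0.517] tilt 31.5 to box normal 17.2
```

Request:
step_arm(targets=[-5, 25, 0, -5, 1, -5, 25, -5, -5, 1, -5, 25, -5, -5, 1, -5, 20, -5, -5, 1, -5, 15, -5, -5, 1])

```text
t: 26.05
position: [0.3781, 0.226, 0.294]
tool_rot: [0.053, -0.054, 0.961, -0.268]
force: [0.2, 0.2, -1.7]
finger_gap: 0.667
```

Request:
step_arm(targets=[0, 10, 0, -5, 1, 0, 0, 0, -5, 1, 0, 0, 0, -5, 1, 0, 0, 0, -5, 1, 0, 0, 0, -5, 1])

```text
t: 26.55
position: [0.3756, 0.2382, 0.2924]
tool_rot: [-0.011, 0.162, 0.948, -0.275]
force: [0.4, -0.1, -1.8]
finger_gap: 0.67
```

```bash
python3 st.py
```

```text
26.55 [0.3756 0.2382 0.2924] q [ 0.775  0.516  0.395  1.927 -0.298  1.186] gap 0.67 F [ 0.4 -0.1 -1.8]
toolz [-0.109 -0.517 -0.849] tooly [ 0.301  0.797 -0.524] tilt 31.9 to box normal 41.2
```

Request:
step_arm(targets=[-3, -2, -10, -5, 1, -3, -2, -10, -5, 1, -3, -2, -10, -5, 1, 0, 0, -5, -5, 1, 0, 0, 0, -5, 1])

```text
t: 27.05
position: [0.3654, 0.2316, 0.2563]
tool_rot: [-0.073, 0.371, 0.887, -0.266]
force: [0.2, 0.3, -2.0]
finger_gap: 0.665
```

Request:
step_arm(targets=[0, 0, 0, -5, 1, 0, 0, 0, -5, 1, 0, 0, 0, -5, 1, 0, 0, 0, -5, 1, 0, 0, 0, -3, 1])

```text
t: 27.55
position: [0.3647, 0.2306, 0.2563]
tool_rot: [-0.129, 0.548, 0.789, -0.246]
force: [-0.6, -0.5, -1.1]
finger_gap: 0.66
```

```bash
python3 st.py
```

```text
27.55 [0.3647 0.2306 0.2563] q [0.541 0.603 0.43  1.96  0.031 1.746] gap 0.66 F [-0.6 -0.5 -1.1]
toolz [-0.473 -0.248 -0.845] tooly [ 0.801  0.278 -0.53 ] tilt 32.3 to box normal 57.5
```

Request:
step_arm(targets=[8, 5, 20, 0, 1, 10, 6, 30, 0, 1, 10, 6, 35, 0, 1, 10, 6, 35, 0, 1, 10, 6, 35, 0, 1])

```text
t: 28.05
position: [0.3642, 0.2317, 0.3245]
tool_rot: [-0.11, 0.557, 0.798, -0.202]
force: [-0.3, -0.6, -1.8]
finger_gap: 0.666
```

```bash
python3 st.py
```

```text
28.05 [0.3642 0.2317 0.3245] q [0.541 0.522 0.523 2.036 0.035 1.753] gap 0.666 F [-0.3 -0.6 -1.8]
toolz [-0.401 -0.2   -0.894] tooly [ 0.845  0.297 -0.446] tilt 26.6 to box normal 52.6
```

Request:
step_arm(targets=[10, 6, 35, 0, 1, 10, 6, 40, 0, 1, 10, 6, 40, 0, 1, 10, 6, 40, 0, 1, 10, 6, 40, 0, 1])

```text
t: 28.55
position: [0.3567, 0.2314, 0.3868]
tool_rot: [-0.079, 0.567, 0.809, -0.132]
force: [0.1, 0.3, -1.8]
finger_gap: 0.664
```

Request:
step_arm(targets=[10, 6, 40, 0, 1, 10, 6, 40, 0, 1, 10, 6, 40, 0, 1, 10, 6, 40, 0, 1, 10, 6, 40, 0, 1])

```text
t: 29.05
position: [0.3629, 0.2395, 0.4436]
tool_rot: [-0.048, 0.573, 0.816, -0.057]
force: [0.4, -0.2, -2.5]
finger_gap: 0.669
```

```bash
python3 st.py
```

```text
29.05 [0.3629 0.2395 0.4436] q [0.552 0.309 0.631 2.036 0.043 1.775] gap 0.669 F [ 0.4 -0.2 -2.5]
toolz [-0.143 -0.038 -0.989] tooly [ 0.93   0.336 -0.148] tilt 8.5 to box normal 37.6
```

Request:
step_arm(targets=[10, 6, 40, 0, 1, 10, 6, 40, 0, 1, 10, 6, 40, 0, 1, 10, 6, 35, 0, 1, 0, 0, 0, 0, 1])

```text
t: 29.55
position: [0.3754, 0.2508, 0.4891]
tool_rot: [-0.022, 0.576, 0.817, 0.005]
force: [0.3, 0.1, -2.1]
finger_gap: 0.667
```

```bash
python3 st.py; python3 pic.py side s7 100 0 420 200 2 >/dev/null; python3 pic.py scene sc7 300 0 560 240 2 >/dev/null
python3 - <<'E'
import cv2,numpy as np
a=cv2.imread("pics/s7.png");b=cv2.imread("pics/sc7.png")
a=cv2.resize(a,(440,275));b=cv2.resize(b,(298,275));cv2.imwrite("pics/crop7.png",np.hstack([a,b]))
E
```

```text
29.55 [0.3754 0.2508 0.4891] q [0.558 0.275 0.731 2.036 0.045 1.785] gap 0.667 F [ 0.3  0.1 -2.1]
toolz [-0.031  0.034 -0.999] tooly [ 0.942  0.336 -0.018] tilt 2.6 to box normal 32.3
```

View pics/crop7.png

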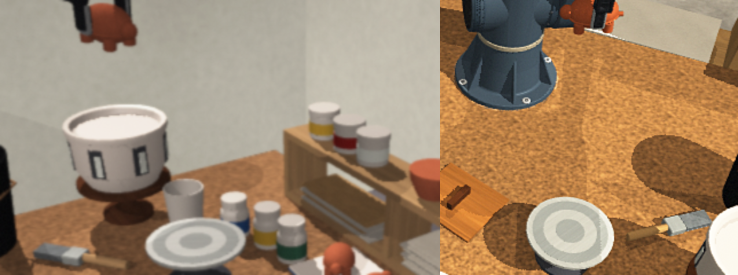

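The tool is upright within 2.6° and the tortoise hangs about level. Moving over the wheel and down.

Request:
step_arm(targets=[5, 3, -30, 0, 1, 10, 5, -40, 0, 1, 15, 8, -40, 0, 1, 15, 8, -40, 0, 1, 20, 9, -40, 0, 1])

```text
t: 30.15
position: [0.4409, 0.284, 0.2926]
tool_rot: [-0.023, 0.576, 0.817, 0.004]
force: [-0.4, 0.6, -1.1]
finger_gap: 0.666
```

Request:
step_arm(targets=[22, 11, -40, 0, 1, 20, 11, -35, 0, 1, 10, 6, -25, 0, 1, 5, 2, -15, 0, 1, 0, 0, 0, 0, 1])

```text
t: 30.65
position: [0.4957, 0.3119, 0.1605]
tool_rot: [-0.026, 0.576, 0.817, -0.005]
force: [-0.3, 0.1, -1.3]
finger_gap: 0.665
```

```bash
python3 st.py
```

```text
30.65 [0.4957 0.3119 0.1605] q [0.538 0.439 0.1   1.262 0.045 1.765] gap 0.665 F [-0.3  0.1 -1.3]
toolz [-0.049  0.023 -0.999] tooly [ 0.941  0.336 -0.038] tilt 3.1 to box normal 33.1
```

```bash
cat > tor.py <<'E'
import sys
from bench import camera
from h import *
for k in("scene","side"):
    c=camera(k);np.savez(sys.argv[1]+k+".npz",**c);P=cloud(c);hsv=cv2.cvtColor(c["frame"],cv2.COLOR_RGB2HSV)
    m=((hsv[...,0]<9)|(hsv[...,0]>172))&(hsv[...,1]>110)&(np.hypot(P[...,0]-.505,P[...,1]-.315)<.085)&(P[...,2]>.088)
    q=P[m];v,u=np.argwhere(m).T
    print(k,len(q),"x",np.percentile(q[:,0],[1,99]).round(4),"y",np.percentile(q[:,1],[1,99]).round(4),"z",np.percentile(q[:,2],[.5,50,99.5]).round(4),"px",u.min(),u.max(),v.min(),v.max())
    # low points by side along the length (bearing perpendicular to jaw)
    d=np.array([-.336,.941]);s=(q[:,:2]-[.505,.315])@d
    for a in np.arange(-.05,.051,.012):
        w=q[abs(s-a)<.006]
        if len(w)>4: print("  s",a.round(3),"zmin",np.percentile(w[:,2],2).round(4),"zmax",np.percentile(w[:,2],99).round(4))
E
python3 tor.py t1
python3 - <<'E'
import cv2,numpy as np
a=np.load("t1scene.npz")["frame"][90:250,330:500];b=np.load("t1side.npz")["frame"][80:240,160:330]
cv2.imwrite("pics/c8.png",cv2.resize(np.hstack([a,b]),(780,367),interpolation=2)[:,:,::-1])
E
```

```text
scene 322 x [0.485  0.5581] y [0.2605 0.3446] z [0.1489 0.1825 0.2644] px 392 435 163 190
  s -0.05 zmin 0.1681 zmax 0.1836
  s -0.038 zmin 0.1632 zmax 0.191
  s -0.026 zmin 0.1489 zmax 0.1951
  s -0.014 zmin 0.1563 zmax 0.2421
  s 0.01 zmin 0.1978 zmax 0.2676
  s 0.022 zmin 0.1537 zmax 0.1718
side 500 x [0.468  0.5207] y [0.2548 0.3225] z [0.1491 0.1836 0.2144] px 223 255 136 163
  s -0.05 zmin 0.1647 zmax 0.185
  s -0.038 zmin 0.1515 zmax 0.1921
  s -0.026 zmin 0.1498 zmax 0.1983
  s -0.014 zmin 0.1639 zmax 0.2164
  s -0.002 zmin 0.1808 zmax 0.2017
  s 0.01 zmin 0.1533 zmax 0.2003
  s 0.022 zmin 0.1541 zmax 0.1593
```

View pics/c8.png

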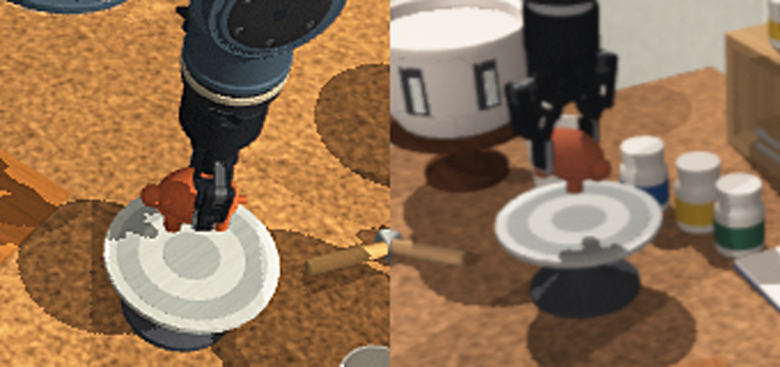

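The left (scene) crop shows the tortoise clear above the wheel, with its head slightly down, and the jaws across its flanks. Soles are at 0.149–0.154, so about 59 mm to go, plus a shift of about 10 mm in x and y.

Request:
step_arm(targets=[3, 4, -12, 0, 1, 3, 4, -15, 0, 1, 3, 2, -12, 0, 1, 0, 0, -7, 0, 1, 0, 0, 0, 0, 1])

```text
t: 31.25
position: [0.5062, 0.3236, 0.1162]
tool_rot: [-0.025, 0.576, 0.817, -0.001]
force: [-0.5, 0.2, -1.7]
finger_gap: 0.662
```

```bash
python3 st.py; python3 tor.py t2
```

```text
31.25 [0.5062 0.3236 0.1162] q [0.545 0.483 0.055 1.165 0.045 1.773] gap 0.662 F [-0.5  0.2 -1.7]
toolz [-0.042  0.027 -0.999] tooly [ 0.941  0.337 -0.031] tilt 2.9 to box normal 32.8
scene 310 x [0.4915 0.5687] y [0.2721 0.3563] z [0.0976 0.1383 0.2198] px 392 436 180 207
  s -0.05 zmin 0.1002 zmax 0.1359
  s -0.038 zmin 0.1231 zmax 0.1385
  s -0.026 zmin 0.1073 zmax 0.1482
  s -0.014 zmin 0.1045 zmax 0.1837
  s -0.002 zmin 0.1236 zmax 0.2001
  s 0.01 zmin 0.158 zmax 0.2223
  s 0.022 zmin 0.1109 zmax 0.2229
  s 0.034 zmin 0.114 zmax 0.145
side 464 x [0.4827 0.5304] y [0.267 0.333] z [0.1017 0.1393 0.1709] px 228 258 149 177
  s -0.05 zmin 0.1216 zmax 0.1377
  s -0.038 zmin 0.1207 zmax 0.1432
  s -0.026 zmin 0.1049 zmax 0.151
  s -0.014 zmin 0.1018 zmax 0.1701
  s -0.002 zmin 0.1223 zmax 0.1695
  s 0.01 zmin 0.1439 zmax 0.1571
  s 0.022 zmin 0.1091 zmax 0.1542
```

Request:
step_arm(targets=[0, 0, -4, 0, 1, 0, 0, -4, 0, 1, 0, 0, -3, 0, 1, 0, 0, 0, 0, 1])

```text
t: 31.75
position: [0.5071, 0.324, 0.1068]
tool_rot: [-0.024, 0.576, 0.817, 0.0]
force: [-0.5, -0.1, -1.8]
finger_gap: 0.663
```

Request:
step_arm(targets=[0, 0, -2, 0, 1, 0, 0, 0, 0, 1])

```text
t: 31.95
position: [0.5074, 0.3243, 0.1055]
tool_rot: [-0.024, 0.576, 0.817, 0.001]
force: [0.1, -2.0, 2.3]
finger_gap: 0.663
```

Request:
step_arm(targets=[0, 0, -2, 0, 1, 0, 0, 0, 0, 1])

```text
t: 32.15
position: [0.5083, 0.3246, 0.105]
tool_rot: [-0.023, 0.576, 0.817, 0.002]
force: [-0.5, -1.6, 2.1]
finger_gap: 0.666
```

Request:
step_arm(targets=[0, 0, -2, 0, 1, 0, 0, -2, 0, 1])

```text
t: 32.35
position: [0.5093, 0.3256, 0.1035]
tool_rot: [-0.023, 0.576, 0.817, 0.004]
force: [-4.9, -0.8, 19.2]
finger_gap: 0.664
```

Request:
step_arm(targets=[0, 0, -2, 0, 1])

```text
t: 32.45
position: [0.5098, 0.3261, 0.1029]
tool_rot: [-0.022, 0.576, 0.817, 0.005]
force: [-4.2, 0.3, 16.8]
finger_gap: 0.662
```

Request:
step_arm(targets=[0, 0, 0.5, 0, 1])

```text
t: 32.55
position: [0.51, 0.3262, 0.104]
tool_rot: [-0.022, 0.576, 0.817, 0.006]
force: [1.0, -1.1, -1.8]
finger_gap: 0.664
```

```bash
python3 tor.py t3
```

```text
scene 283 x [0.4982 0.572 ] y [0.2739 0.3573] z [0.0927 0.1276 0.2114] px 392 433 184 211
  s -0.05 zmin 0.1158 zmax 0.1254
  s -0.038 zmin 0.1142 zmax 0.128
  s -0.026 zmin 0.0958 zmax 0.1368
  s -0.014 zmin 0.0972 zmax 0.1446
  s -0.002 zmin 0.1153 zmax 0.206
  s 0.022 zmin 0.0963 zmax 0.2116
  s 0.034 zmin 0.0918 zmax 0.1337
side 468 x [0.4853 0.5335] y [0.2687 0.3342] z [0.0917 0.1276 0.1582] px 230 259 153 180
  s -0.05 zmin 0.1086 zmax 0.1293
  s -0.038 zmin 0.1087 zmax 0.1298
  s -0.026 zmin 0.0931 zmax 0.1392
  s -0.014 zmin 0.0928 zmax 0.1439
  s -0.002 zmin 0.1039 zmax 0.161
  s 0.01 zmin 0.1367 zmax 0.1449
  s 0.022 zmin 0.0956 zmax 0.1419
```

Request:
step_arm(targets=[0, 0, -2, 0, 1, 0, 0, 0, 0, 0.3, 0, 0, 0, 0, 0.25, 0, 0, 0, 0, 0.15, 0, 0, 0, 0, 0])

```text
t: 33.15
position: [0.51, 0.3269, 0.102]
tool_rot: [-0.023, 0.576, 0.817, 0.006]
force: [-0.7, 1.0, -0.1]
finger_gap: 0.989
```

Request:
step_arm(targets=[0, 0, 0, 0, 0, 0, 0, 0, 0, 0, 0, 0, 5, 0, 0, 0, 0, 10, 0, 0, 0, 0, 20, 0, 0])

```text
t: 33.65
position: [0.5087, 0.326, 0.1364]
tool_rot: [-0.024, 0.576, 0.817, 0.004]
force: [0.0, 0.9, 0.1]
finger_gap: 0.999
```

Request:
step_arm(targets=[0, 0, 40, 0, 0, 0, 0, 40, 0, 0, -20, -10, 40, 0, 0, -40, -20, 0, 0, 0, -40, -20, 0, 0, 0])

```text
t: 34.15
position: [0.4101, 0.2767, 0.2667]
tool_rot: [-0.022, 0.576, 0.817, 0.008]
force: [-0.6, 0.5, 1.0]
finger_gap: 0.999
```

```bash
python3 st.py; python3 tor.py t4; python3 lid.py t4side.npz
python3 - <<'E'
import cv2,numpy as np
a=np.load("t4scene.npz")["frame"][150:310,250:480];b=np.load("t4side.npz")["frame"][100:320,150:420]
cv2.imwrite("pics/c9.png",np.hstack([cv2.resize(a,(400,278),interpolation=2),cv2.resize(b,(341,278),interpolation=2)])[:,:,::-1])
E
```

```text
34.15 [0.4101 0.2767 0.2667] q [0.564 0.201 0.039 1.411 0.047 1.792] gap 0.999 F [-0.6  0.5  1. ]
toolz [-0.027  0.038 -0.999] tooly [ 0.942  0.336 -0.012] tilt 2.7 to box normal 32.2
scene 205 x [0.4905 0.5453] y [0.2746 0.364 ] z [0.0906 0.1238 0.1416] px 393 435 185 212
  s -0.05 zmin 0.1161 zmax 0.1266
  s -0.038 zmin 0.1159 zmax 0.13
  s -0.026 zmin 0.0952 zmax 0.1341
  s -0.014 zmin 0.0951 zmax 0.1397
  s -0.002 zmin 0.1081 zmax 0.1398
  s 0.01 zmin 0.11 zmax 0.1418
  s 0.022 zmin 0.092 zmax 0.1383
  s 0.034 zmin 0.089 zmax 0.1275
  s 0.046 zmin 0.1077 zmax 0.1273
side 560 x [0.4812 0.5327] y [0.2713 0.3411] z [0.0918 0.1255 0.1415] px 229 258 154 180
  s -0.05 zmin 0.1116 zmax 0.1292
  s -0.038 zmin 0.1101 zmax 0.1288
  s -0.026 zmin 0.0926 zmax 0.1354
  s -0.014 zmin 0.0923 zmax 0.1414
  s -0.002 zmin 0.1019 zmax 0.1426
  s 0.01 zmin 0.1081 zmax 0.1412
  s 0.022 zmin 0.0924 zmax 0.1395
  s 0.034 zmin 0.0955 zmax 0.1355
t4side.npz 3251 mean [0.4604 0.0464 0.0063] tilt 0.05 [-0.001 -0.     1.   ]
((465.092529296875, 52.693267822265625), (184.0520782470703, 158.49241638183594), 73.7197494506836)
```

View pics/c9.png

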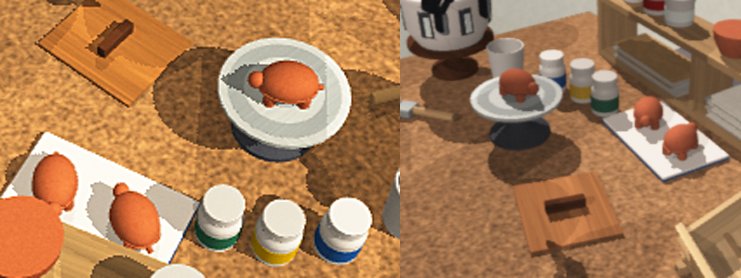

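The tortoise stands on its feet on the wheel. Its top is at 0.1415, which is 90 + 51 mm, and its middle is near (0.511,0.318) against the wheel at (0.508,0.317). The lid is flat and the neighbours look undisturbed. I'll let it settle, then hand in.

Request:
step_arm(targets=[0, 0, 0, 0, 0, 0, 0, 0, 0, 0, 0, 0, 0, 0, 0, 0, 0, 0, 0, 0, 0, 0, 0, 0, 0])

```text
t: 34.75
position: [0.4088, 0.276, 0.2693]
tool_rot: [-0.022, 0.576, 0.817, 0.009]
force: [-0.2, 0.8, 0.4]
finger_gap: 1.0
```

```bash
python3 -c "
from bench import job
print(job.hand_in())"
```

```text
the job is handed in; nothing more can be done
None
```

The lid is out of its grooves and lying flat on the bare bench with its pull upward, and the tortoise is standing on its feet in the middle of the banding wheel. I handed the job in at 34.75 s of the 69 s allowed.

**How it was done:**
- **Lid:** I slid it out by its pull, about 209 mm along the grooves.
- **Tortoise:** the moves only allow turns about the vertical. To grip its flanks square to the 30° slope, I leaned the tool by pushing up against the arm's reach and joint limits. I straightened it the same way before setting the tortoise down.

**Last checks before handing in:**
- **Lid tilt:** 0.05°, with its upper face 6.3 mm above the bench.
- **Tortoise position:** its middle is about 3 mm from the wheel's centre. The two views of the wheel's centre differed by 8 mm in y.
- **Tortoise height:** its top reads 141.5 mm, matching the expected 141 mm. The two views put its soles at 89–96 mm.
- **Tortoise set-down:** the most force I saw was about 19 N, against the 40 N limit.
- **Gripper:** open and clear of everything.
- **Bystanders:** they looked unmoved in the last picture, but I did not measure them.

**Possible problems:**
- At 14.0 s, during a free-air turn while leaning, the wrist read a brief spike of about 118 N, close to the 120 N limit. I only read it at the end of each move call, so the true peak could have been higher.
- While leaning, joints 3, 4 and 6 sat at their range limits. Joint 3 read 1.353 against the stated 1.35, and joint 6 read -3.142 against -3.14. Nothing reported a failure.

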